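Reset a cross-slide against its setting gauge, taking up the play

TASK

The carriage of the microscope's cross-slide has been run too far into the sprung button of the blue setting gauge, and its red grip has several millimetres of play. Pull the carriage back by the grip until it is at least 10 mm clear of the button, then bring it up again, approaching only towards the gauge, until it just touches the button and pushes it in by no more than about 1 mm, and let go with the play still taken up towards the gauge. If you go too far, back right off and come up again; never ram the gauge, and leave the vials, the dish and the slide box where they are.

Things in the scene. Friction and masses are not known exactly. Their poses are not given: they have to be found in the camera images.
- rig: Cross-slide base: a fixed dark steel plate, 120 (x) x 370 (y) x 18 mm high, screwed down, with two steel rails. Origin: centre of its underside, on the table. Its y axis is the slide direction and points to the setting gauge; z is up. It stands anywhere on the bench, turned up to 0.4 rad either way.
- carriage: Aluminium carriage plate, 100 x 120 (y, along the slide) x 16 mm; axes as the rig's. Origin: centre of its underside, 30 mm above the table. It slides only along the rig's y: origin from -20 (end stop) to 54 mm from the rig's origin; starts at about 50, too near the gauge. It rubs stiffly: 13.5 N moves it either way, and it stays where it is left, even against the button.
- face (a point): Centre of the carriage's front face (brass pad), the face that meets the button; 60 mm ahead (y) of the carriage's origin and 8 mm up.
- handle_grip (a point): Middle of the red drive grip, an upright bar on the carriage, 14 mm thick along the slide (y), 30 mm across (x), 38 mm tall; this point is 72 mm above the table, 15 mm below the grip's top and 26 mm above the carriage's top; 26 to 34 mm behind (-y) the carriage's origin. Free space for open fingers on both sides along y.
- handle (a joint): Where the grip stands in its play against the carriage, in m: 0 = at the end away from the gauge (it then pulls the carriage back), 0.008 = at the end towards the gauge (it then pushes the carriage towards the gauge). Between the ends it moves with under 1 N.
- gauge: Blue block 60 x 50 x 48 mm high fixed at the rig's +y end, axes as the rig's. Origin: middle of the lower edge of its face towards the carriage, 18 mm above the table. From that face, 20 mm up, a brass button (12 mm dia) stands out 10 to 19 mm when free: it differs each time, find it by feel. It yields up to 14 mm along y, with 3.5 N at the touch (felt in the push on the grip) plus 0.6 N per mm.
- vial_a: Bystander: clear sample vial with a black cap, 26 mm in diameter, 55 mm tall. Origin at the centre of its underside.
- vial_b: Bystander: amber sample vial, same size. Origin at the centre of its underside.
- dish: Bystander: white dish, 60 mm in diameter, 18 mm high. Origin at the centre of its underside.
- slide_box: Bystander: white box of glass slides, 85 x 65 x 30 mm. Origin at the centre of its underside.

How it is judged:
On the way:
1. the carriage has been drawn back clear of the button: its front face more than 19 mm from the gauge's face and nothing touching the button (y of face in the frame of gauge below -0.019 m and contact force between carriage and gauge below 0.2 N), for 0.1 s.
At the end, for the whole second after the job is handed in: The carriage rests against the gauge's button with 1.5 to 4.7 N (just touching, pressed in less than about 2 mm), the grip stands within 2.5 mm of the gauge-side end of its play, all at rest (contact force between carriage and gauge between 1.5 and 4.7 N and value of joint handle above 0.0055 m and linear speed of carriage below 0.003 m/s).
It fails at once if the gauge is rammed: the carriage presses it with more than 15 N (contact force between carriage and gauge above 15 N).
It fails at once if the vial_a is disturbed: moved more than 20 mm or tipped (distance of vial_a from where it was at the start of the episode above 0.02 m or angle between vial_a's own z axis and vertical above 0.5 rad).
It fails at once if the vial_b is disturbed: moved more than 20 mm or tipped (distance of vial_b from where it was at the start of the episode above 0.02 m or angle between vial_b's own z axis and vertical above 0.5 rad).
It fails at once if the dish is disturbed: moved more than 20 mm or tipped (distance of dish from where it was at the start of the episode above 0.02 m or angle between dish's own z axis and vertical above 0.5 rad).
It fails at once if the slide_box is disturbed: moved more than 20 mm or tipped (distance of slide_box from where it was at the start of the episode above 0.02 m or angle between slide_box's own z axis and vertical above 0.5 rad).
It also fails if it takes over 64 s, if anything falls off the work surface, if the arm or the gripper's body presses on something with over 40 N, if the wrist force passes 120 N, or if a joint passes its speed limit or range.

ROBOT

A 6-joint arm with a two-finger parallel gripper is mounted at the origin on the work surface. World frame = base frame: x ahead of the robot, y to its left, z up, the work surface at z = 0. Lengths are in m, angles in rad, forces in N, time in s.
With the tool pointing down it reaches from about 0.25 to 0.85 m from the base axis. Payload 12.5 kg.
Tool frame: the origin (TCP) lies midway between the tips of the shut fingers; the grasp point (between the pads) lies 19 mm behind it; z points along the fingers, x is the direction in which the jaws open and shut, and the axes are right-handed (so a half turn about z gives the same grasp; the last joint's range is limited). The gripper opens to 93 mm and grips with 3 to 60 N. Pads are 15 mm wide; open, the fingers measure 128 mm over their backs; the gripper's body (75 mm by 188 mm) begins 65 mm behind the grasp point.
Start: joints at [-1.288, 0.351, 1.652, -0, 1.139, -0.085], TCP at [0.198, -0.513, 0.219] pointing down, gripper open.
Joint ranges: [-2.75, 2.75], [-0.79, 2.1], [0.01, 2.65], [-1.57, 4.71], [0.07, 3.14], [-2.87, 2.87]. Speed limits (rad/s): [2.22, 2.22, 2.79, 3.14, 3.14, 3.14].

INTERFACE

Orientations are given as a unit quaternion [w, x, y, z].
In Python, from plant import ctrl gives the robot as it stands. The module is installed in compiled form; this text tells all that it offers.
- The arm moves only by the tool servo_tool, never from a script. Its argument "series" is a list of rows, each a list of 5 numbers: the closure, from 0 (fully open) to 1 (shut), then the shift along the tool's x, y, z in mm, then the turn about the tool's z in rad. A call has 1 to 20 rows; each row is the pose to reach, as a shift and turn from the pose commanded when the call began, along the tool's axes at that moment; what a row does not reach only later rows make up. A row lasts 1/10 s, in which the tool goes at most 50 mm and 8.59 degrees, less where a joint would pass 70% of its speed; a pose out of reach is approached as far as the arm can. A call with a gripper value outside its range is refused whole. The fingers move at their own pace and stop on an object; "squeeze" is the grip in N (left out, the last holds). Time passes only in rows, so rows that repeat a pose let the fingers close. It gives the time, the measured TCP pose, the force and the opening at its end, in the units of the state.
- ctrl.observe(): the state, without advancing time (a new reading comes with each control period).
- ctrl.read_camera(name): name is "scene" or "side" or "wrist"; returns the picture (400x640x3 uint8, red, green, blue); there is no depth.
- ctrl.calibration(name): a dict with "fx", "fy", "cx", "cy" (pixels), "extrinsics" (4x4, takes a point from world to camera coordinates). Camera axes: x right, y down, z forward; pixel columns grow to the right and rows downward; lengths in m; the calibration is good to about 2 mm. A picture is of the moment at which its call begins: read the wrist's pose just before it. calibration takes no time and is no camera call; for the wrist camera it gives the pose at the moment of the call.
- ctrl.job_done(): hands the job in, once; it reports no verdict.
The state is a dict: "clock": time; "joints": joint angles; "joint_velocities": joint speeds; "tau": joint torques, N m; "tcp_pos": TCP position; "tcp_rot": TCP orientation; "force": force on the tool from outside, world axes, zero at the start; "ft_torque": the same for the moment, N m; "finger_gap": finger opening in m.
Only numpy, scipy, OpenCV 4.12 (cv2) and the standard library are available. Lean on these libraries where they do the work, as an engineer would, in place of code of your own. Each camera call takes 0.05 s, during which the arm holds its last target.

## Working session

There is one attempt and no reset: what is moved stays moved. The work goes in short steps, Python scripts to look and compute and a tool call to move; the robot and the scene stay as the last step left them, time stands still between calls to the robot, and variables do not carry over. Pictures are saved under pics/ and viewed, and the job is handed in when it is done.

Besides the shell and the picture viewer there is one more tool, called after "Emit:" as a command line: name --pt "numbers of a row" for each row, then --argument value for the rest. servo_tool: Moves the arm, as the interface text tells. Its arguments: {"type":"object","properties":{"series":{"type":"array","items":{"type":"array","items":{"type":"number"}}},"squeeze":{"type":"number"}},"required":["series"]}

```bash
mkdir -p pics; python3 - <<'E'
from plant import ctrl
import cv2
print(ctrl.observe())
for n in ["scene","side","wrist"]:
    c=ctrl.calibration(n);print(n,c)
    cv2.imwrite(f"pics/{n}0.png",ctrl.read_camera(n)[:,:,::-1])
E
```

```text
{'clock': 0.0, 'joints': array([-1.28760170e+00,  3.51195277e-01,  1.65241795e+00, -1.72836903e-05,
        1.13911404e+00, -8.46060699e-02]), 'joint_velocities': array([ 2.05218229e-03, -1.81361133e-03, -1.18596833e-03,  1.22808672e-03,
        8.23728434e-04,  5.98223451e-05]), 'tau': array([-1.65845493e-03, -4.97327292e+01, -2.85255057e+01,  6.98199752e-02,
        2.57227285e-02, -9.78781736e-05]), 'tcp_pos': array([ 0.19768018, -0.51287737,  0.2181262 ]), 'tcp_rot': array([-3.53335009e-04,  8.24490876e-01, -5.65874963e-01, -4.43910399e-04]), 'force': array([-0.29203119,  0.11816945, -0.11636721]), 'ft_torque': array([-0.03441293,  0.0480198 ,  0.02936021]), 'finger_gap': 0.09297539664351846}
scene {'fx': 496.22815838213506, 'fy': 496.22815838213506, 'cx': 309.3178964585526, 'cy': 197.54659544568108, 'extrinsics': array([[ 0.66556953,  0.74623425, -0.0123142 , -0.38733552],
       [ 0.57742022, -0.52531723, -0.62500216, -0.28599577],
       [-0.47286688,  0.40887193, -0.78052589,  1.17338141],
       [ 0.        ,  0.        ,  0.        ,  1.        ]])}
side {'fx': 384.5344560821902, 'fy': 384.5344560821902, 'cx': 321.9076117645385, 'cy': 199.10236327263345, 'extrinsics': array([[-0.9663226 , -0.25693973,  0.01423408,  0.56592892],
       [-0.17257547,  0.60602059, -0.7765029 ,  0.16297177],
       [ 0.1908883 , -0.75280876, -0.62995288,  0.64205155],
       [ 0.        ,  0.        ,  0.        ,  1.        ]])}
wrist {'fx': 324.99235083926595, 'fy': 324.99235083926595, 'cx': 318.99774370930334, 'cy': 195.14156919989813, 'extrinsics': array([[ 0.35985712, -0.93300614, -0.00154504, -0.54876207],
       [-0.90163408, -0.3481819 ,  0.2565645 , -0.02975562],
       [-0.23991421, -0.0909335 , -0.96652588,  0.39063705],
       [ 0.        ,  0.        ,  0.        ,  1.        ]])}
```

View pics/scene0.png

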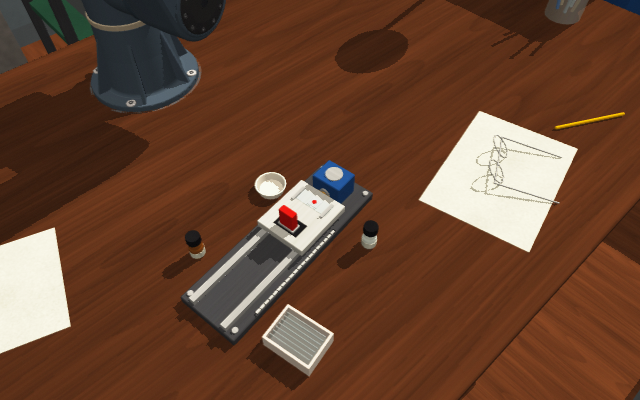

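View pics/side0.png

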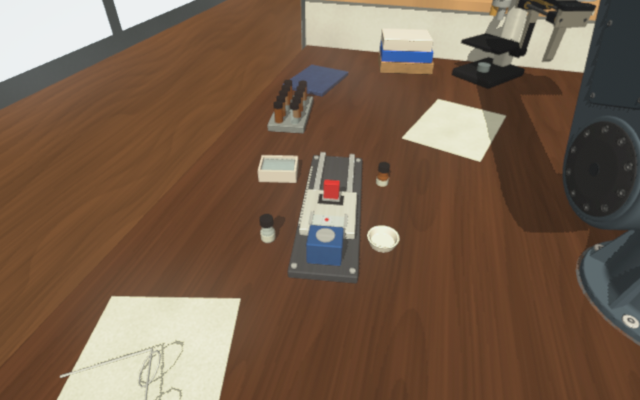

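View pics/wrist0.png

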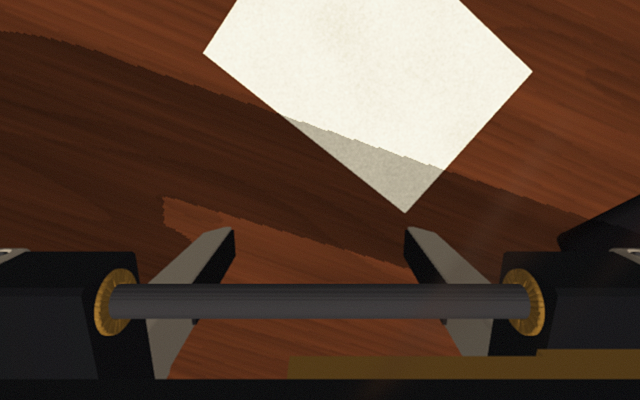

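The scene picture shows the rig around (275,255) with the gauge at (333,178) and the red grip at (288,217). The side picture shows the grip at (331,189). I'll enlarge both.

```bash
python3 - <<'E'
import cv2
a=cv2.imread("pics/scene0.png")[150:350,170:390]
cv2.imwrite("pics/s1.png",cv2.resize(a,None,fx=3,fy=3,interpolation=cv2.INTER_CUBIC)[:, :])
a=cv2.imread("pics/side0.png")[145:285,250:410]
cv2.imwrite("pics/d1.png",cv2.resize(a,None,fx=4,fy=4,interpolation=cv2.INTER_CUBIC))
E
```

```text
(no output)
```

View pics/s1.png

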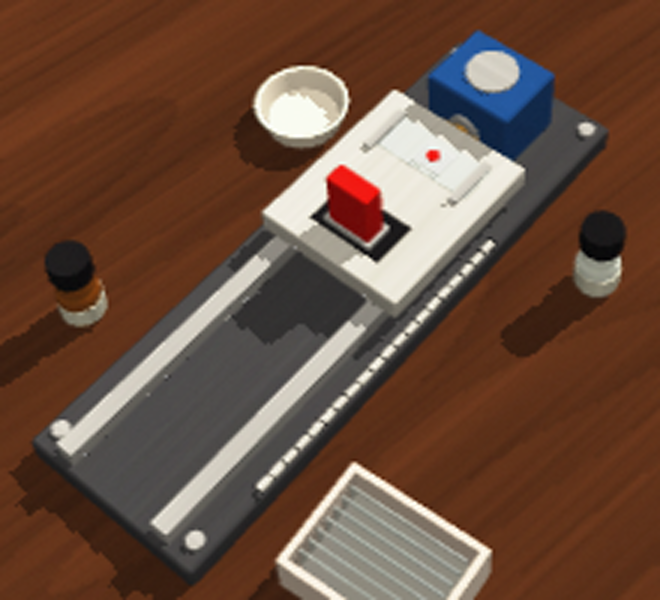

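View pics/d1.png

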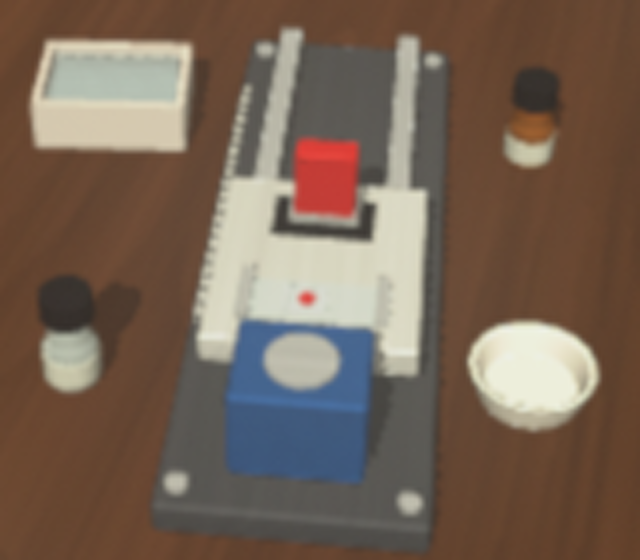

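```bash
cat > h.py <<'E'
import numpy as np
from scipy.optimize import least_squares
from plant import ctrl
def proj(c,P):
    E=c["extrinsics"];q=np.c_[P,np.ones(len(P))]@E.T
    return np.c_[c["fx"]*q[:,0]/q[:,2]+c["cx"],c["fy"]*q[:,1]/q[:,2]+c["cy"]]
E
python3 - <<'E'
from h import *
S=ctrl.calibration("scene");D=ctrl.calibration("side")
s=lambda u,v:(170+u/3,150+v/3)
d=lambda u,v:(250+u/4,145+v/4)
# kind: 0 rig,1 carriage,2 grip(dy from carriage)
obs=[]
X,Y=.06,.185
obs+=[('S',0,(-X,-Y,.018),s(35,440)),('S',0,(X,-Y,.018),s(192,572)),('S',0,(X,Y,.018),s(607,133)),
('D',0,(-X,Y,.018),d(430,530)),('D',0,(X,Y,.018),d(155,507)),('D',0,(X,-Y,.018),d(253,43)),('D',0,(-X,-Y,.018),d(447,55)),
('S',1,(-.05,-.06,.046),s(263,213)),('S',1,(.05,-.06,.046),s(393,303)),('S',1,(.05,.06,.046),s(525,172)),('S',1,(-.05,.06,.046),s(400,92)),
('D',1,(.05,.06,.046),d(198,340)),('D',1,(-.05,.06,.046),d(420,358)),('D',1,(-.05,-.06,.046),d(428,190)),
('S',2,(-.015,-.007,.087),s(328,172)),('S',2,(.015,-.007,.087),s(369,202)),('S',2,(.015,.007,.087),s(382,190)),('S',2,(-.015,.007,.087),s(340,166)),
('D',2,(.015,.007,.087),d(296,152)),('D',2,(-.015,.007,.087),d(358,156)),('D',2,(-.015,-.007,.087),d(357,143)),('D',2,(.015,-.007,.087),d(299,140)),
]
def f(p):
    x,y,t,c,g=p;r=[]
    for cam,k,P,uv in obs:
        P=np.array(P);P[1]+=[0,c,c+g][k]
        W=np.array([[x+np.cos(t)*P[0]-np.sin(t)*P[1],y+np.sin(t)*P[0]+np.cos(t)*P[1],P[2]]])
        r.append(proj(S if cam=='S' else D,W)[0]-uv)
    return np.concatenate(r)
best=min((least_squares(f,[.45,-.2,t,.05,-.03],loss='soft_l1') for t in (-.4,0,.4)),key=lambda r:r.cost)
p=best.x;print(p,best.cost);print(f(p).reshape(-1,2).round(1).tolist())
x,y,t,c,g=p
u=np.array([-np.sin(t),np.cos(t)])
print("grip",np.array([x,y])+u*(c+g),"slide dir",u)
from scipy.spatial.transform import Rotation as R
o=ctrl.observe();q=o["tcp_rot"];Rm=R.from_quat([*q[1:],q[0]]).as_matrix();print(Rm)
G=np.array([*(np.array([x,y])+u*(c+g)),.072])
print("tool-frame delta grasp pt (tcp->grip)",Rm.T@(G-o["tcp_pos"]), "u tool",Rm.T@np.array([*u,0]))
E
```

```text
[ 0.5842948  -0.06140594  0.1659468   0.0486292  -0.03325027] 25.65736106293001
[[-2.0, -0.9], [-0.3, -0.0], [0.5, -3.3], [0.2, 0.1], [-2.2, -0.0], [-1.6, -1.5], [-0.7, -1.4], [-1.4, -1.4], [0.4, -0.8], [-0.2, -2.7], [-2.7, -2.7], [-1.1, -1.0], [-0.8, -1.2], [-1.1, -0.5], [-1.6, 0.5], [-1.3, -0.4], [-0.1, -1.8], [-0.0, -2.8], [-1.4, 0.4], [-1.1, 0.5], [-0.4, -0.6], [-1.5, -0.9]]
grip [ 0.58175441 -0.04623827] slide dir [-0.1651862  0.9862624]
[[ 3.59580791e-01 -9.33113921e-01 -2.55521793e-04]
 [-9.33113557e-01 -3.59580877e-01  8.26171889e-04]
 [-8.62793241e-04 -5.86446922e-05 -9.99999626e-01]]
tool-frame delta grasp pt (tcp->grip) [-0.29729402 -0.52616407  0.14651798] u tool [-9.79692600e-01 -2.00503554e-01  8.57030944e-04]
```

Emit:
servo_tool --pt "0 -30 -52 0 0.05" --pt "0 -60 -105 15 0.1" --pt "0 -90 -158 30 0.15" --pt "0 -120 -210 45 0.2" --pt "0 -145 -255 55 0.202" --pt "0 -170 -300 62 0.202" --pt "0 -195 -345 68 0.202" --pt "0 -220 -390 68 0.202" --pt "0 -245 -433 68 0.202" --pt "0 -270 -478 68 0.202" --pt "0 -290 -512 68 0.202" --pt "0 -297 -526 68 0.202" --pt "0 -297 -526 68 0.202" --squeeze 20

```text
clock: 1.45
tcp_pos: [0.5839, -0.0433, 0.1503]
tcp_rot: [-0.0, 0.764, -0.645, 0.0]
force: [-0.3, -0.5, -0.7]
finger_gap: 0.0931
```

```bash
python3 - <<'E'
from h import *
import cv2
o=ctrl.observe();print(o)
c=ctrl.calibration("wrist")
cv2.imwrite("pics/w1.png",ctrl.read_camera("wrist")[:,:,::-1])
G=np.array([[.5818,-.0462,.072],[.5818,-.0462,.087]]);print(proj(c,G))
E
```

```text
{'clock': 1.45, 'joints': array([-1.53804955e-01,  4.90245030e-01,  1.62273478e+00,  6.69957281e-04,
        1.02806545e+00,  1.24740983e+00]), 'joint_velocities': array([ 0.08955775,  0.07606577, -0.10505969, -0.01715084,  0.05309341,
        0.09458351]), 'tau': array([  1.53429173, -55.39481878, -27.39155352,   0.22097146,
        -0.08472193,   0.50177794]), 'tcp_pos': array([ 0.58386318, -0.04329932,  0.15027661]), 'tcp_rot': array([-3.87370459e-04,  7.64339198e-01, -6.44814263e-01,  8.46192798e-05]), 'force': array([-0.28618802, -0.49026249, -0.69708159]), 'ft_torque': array([-0.0923663 ,  0.03497039,  0.04338283]), 'finger_gap': 0.09305204172758484}
[[323.19400788 206.36761353]
 [323.42963964 212.22794494]]
```

View pics/w1.png

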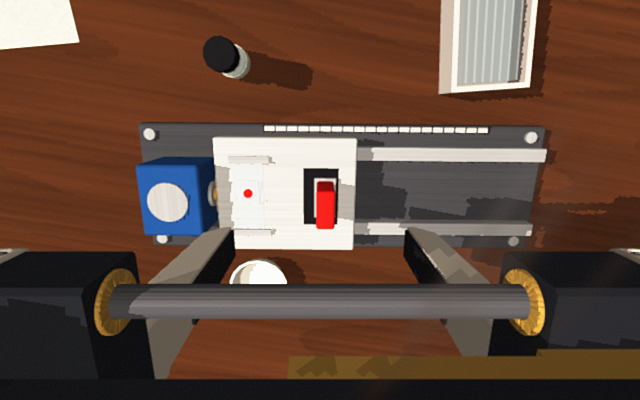

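The grip's top is at about (325,212), which matches the prediction of (323,212). The plate edges are level in the picture, so the tool lies along the slide. I'll go down.

Emit:
servo_tool --pt "0 0 0 25 0" --pt "0 0 0 55 0" --pt "0 0 0 80 0" --pt "0 0 0 93 0" --pt "0 0 0 95 0" --pt "0 0 0 95 0" --pt "0 0 0 95 0"

```text
clock: 2.2
tcp_pos: [0.5824, -0.0473, 0.0569]
tcp_rot: [-0.0, 0.763, -0.646, 0.001]
force: [0.3, -0.6, -0.4]
finger_gap: 0.0933
```

```bash
python3 - <<'E'
from h import *
import cv2
o=ctrl.observe();print(o['tcp_pos'],o['force'])
u=np.array([-.1652,.9863]);r=np.array([.9863,.1652])
d=np.array([.5818,-.0462])-o['tcp_pos'][:2];print("tool x,y err mm",-1e3*d@u,-1e3*d@r)
cv2.imwrite("pics/w2.png",ctrl.read_camera("wrist")[:,:,::-1])
E
```

```text
[ 0.5824365  -0.0472848   0.05688986] [ 0.34974536 -0.57727563 -0.36009255]
tool x,y err mm -1.1750831957089676 0.44857101260834303
```

View pics/w2.png

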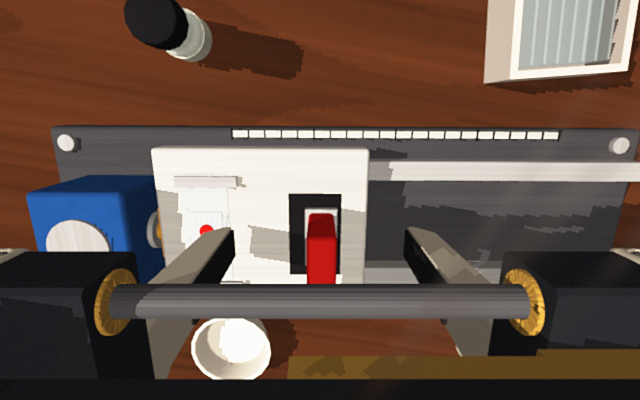

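Fingers straddle the grip (315,250), with clear space on both sides. I'll close.

Emit:
servo_tool --pt "0.5 0 0 0 0" --pt "0.8 0 0 0 0" --pt "1 0 0 0 0" --pt "1 0 0 0 0" --pt "1 0 0 0 0" --pt "1 0 0 0 0" --pt "1 0 0 0 0" --pt "1 0 0 0 0" --pt "1 0 0 0 0" --pt "1 0 0 0 0" --squeeze 40

```text
clock: 3.25
tcp_pos: [0.5818, -0.047, 0.0556]
tcp_rot: [0.0, 0.763, -0.646, -0.0]
force: [0.9, -0.8, -0.6]
finger_gap: 0.0176
```

```bash
cat > st.py <<'E'
from h import *
o=ctrl.observe();u=np.array([-.1652,.9863,0]);r=np.array([.9863,.1652,0])
s=(o['tcp_pos']-np.array([.5843,-.0614,0]))@u
print(o['clock'],"s(mm)",s*1e3,"lat",(o['tcp_pos']-np.array([.5843,-.0614,0]))@r*1e3,"z",o['tcp_pos'][2],"Fu",o['force']@u,"Fr",o['force']@r,"Fz",o['force'][2],"tq",o['ft_torque'],"gap",o['finger_gap'])
E
python3 st.py
```

```text
3.25 s(mm) 14.652048837811332 lat -0.08306113475734589 z 0.05561586238935241 Fu -0.9537265076003485 Fr 0.7136743541494949 Fz -0.64590595519579 tq [0.04931869 0.06118073 0.03543197] gap 0.017627115693205662
```

Emit:
servo_tool --pt "1 0 0 0 0" --pt "1 0 0 0 0" --pt "1 0 0 0 0" --pt "1 0 0 0 0"

```text
clock: 3.65
tcp_pos: [0.5818, -0.047, 0.0556]
tcp_rot: [0.0, 0.763, -0.646, 0.0]
force: [0.1, -0.4, 0.3]
finger_gap: 0.0136
```

```bash
python3 st.py
```

```text
3.65 s(mm) 14.653902305415544 lat -0.06081387844693253 z 0.055638291268997636 Fu -0.4433071111277364 Fr 0.027128773942543743 Fz 0.2525581249179798 tq [-0.0266726 -0.0107445 -0.0908617] gap 0.01358663779586235
```

Emit:
servo_tool --pt "1 1 0 0 0" --pt "1 2 0 0 0" --pt "1 4 0 0 0" --pt "1 7 0 0 0" --pt "1 10 0 0 0" --pt "1 13 0 0 0" --pt "1 16 0 0 0" --pt "1 19 0 0 0" --pt "1 22 0 0 0" --pt "1 25 0 0 0" --pt "1 28 0 0 0" --pt "1 31 0 0 0" --pt "1 34 0 0 0" --pt "1 36 0 0 0" --pt "1 36 0 0 0"

```text
clock: 5.15
tcp_pos: [0.5873, -0.081, 0.0556]
tcp_rot: [-0.001, 0.763, -0.646, -0.001]
force: [-2.2, 10.6, 3.0]
finger_gap: 0.0137
```

```bash
python3 st.py; python3 - <<'E'
from h import *
import cv2
cv2.imwrite("pics/w3.png",ctrl.read_camera("wrist")[:,:,::-1])
a=ctrl.read_camera("scene")[150:350,170:390,::-1]
cv2.imwrite("pics/s3.png",cv2.resize(a,None,fx=3,fy=3,interpolation=cv2.INTER_CUBIC))
E
```

```text
5.15 s(mm) -19.784460237895697 lat -0.249384133201537 z 0.055610590966636474 Fu 10.812403730484515 Fr -0.4698885869932788 Fz 2.9892192831409914 tq [ 1.89237021  0.27440785 -0.06717588] gap 0.013729351022329245
```

View pics/w3.png

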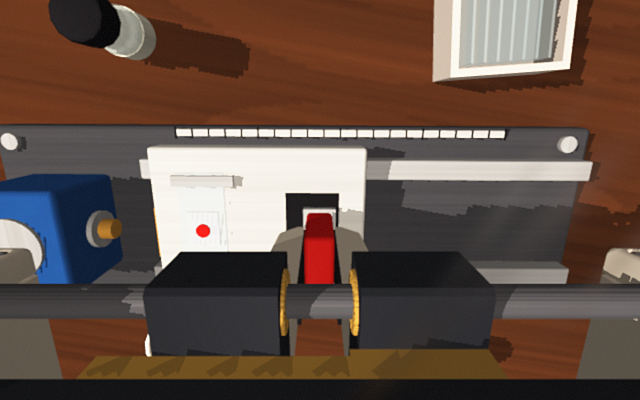

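View pics/s3.png

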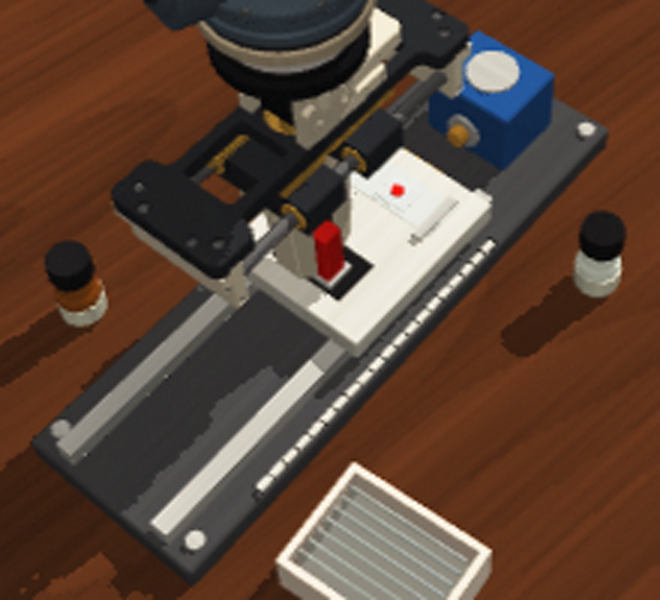

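The face edge is at column 150 and the button tip is free at (122,228). That is a gap of about 16 mm at roughly 1.8 px/mm, so the carriage is clear. I'll take up the play and start the approach.

Emit:
servo_tool --pt "1 -2 0 0 0" --pt "1 -4 0 0 0" --pt "1 -6 0 0 0" --pt "1 -8 0 0 0" --pt "1 -9 0 0 0" --pt "1 -10 0 0 0" --pt "1 -11 0 0 0" --pt "1 -12 0 0 0" --pt "1 -13 0 0 0" --pt "1 -14 0 0 0"

```text
clock: 6.25
tcp_pos: [0.5857, -0.0705, 0.0556]
tcp_rot: [0.001, 0.763, -0.646, 0.001]
force: [0.2, -13.2, -1.8]
finger_gap: 0.0136
```

```bash
python3 st.py
```

```text
6.25 s(mm) -9.23081859185418 lat -0.14312583188213046 z 0.055643863524574386 Fu -13.0765341612616 Fr -2.033152362778965 Fz -1.7999713604472336 tq [-2.41629116  0.15036768 -0.12315909] gap 0.013583207561429092
```

Emit:
servo_tool --pt "1 -0.5 0 0 0" --pt "1 -1 0 0 0" --pt "1 -1.5 0 0 0" --pt "1 -2 0 0 0"

```text
clock: 6.65
tcp_pos: [0.5854, -0.0686, 0.0557]
tcp_rot: [0.001, 0.763, -0.646, 0.001]
force: [-0.5, -13.4, -1.0]
finger_gap: 0.0137
```

```bash
python3 st.py
```

```text
6.65 s(mm) -7.262724759215317 lat -0.11272351644522718 z 0.05567141434023362 Fu -13.161698824140515 Fr -2.666254865048783 Fz -0.9621799825125019 tq [-2.35589587  0.20018315 -0.14558483] gap 0.013668853995898246
```

Emit:
servo_tool --pt "1 -0.5 0 0 0" --pt "1 -1 0 0 0"

```text
clock: 6.85
tcp_pos: [0.5852, -0.0676, 0.0556]
tcp_rot: [0.001, 0.763, -0.646, 0.001]
force: [-0.5, -14.8, -1.9]
finger_gap: 0.0138
```

```bash
python3 st.py
```

```text
6.85 s(mm) -6.222402606485025 lat -0.12485225308404369 z 0.05564608875458332 Fu -14.488502882697714 Fr -2.890184173881937 Fz -1.9198366421627588 tq [-2.40661463  0.17394493 -0.13253474] gap 0.013834625891523478
```

Emit:
servo_tool --pt "1 -0.5 0 0 0" --pt "1 -1 0 0 0" --pt "1 -1.5 0 0 0" --pt "1 -2 0 0 0"

```text
clock: 7.25
tcp_pos: [0.5849, -0.0656, 0.0557]
tcp_rot: [0.001, 0.763, -0.646, 0.001]
force: [-1.3, -14.1, -1.7]
finger_gap: 0.0139
```

```bash
python3 st.py; python3 - <<'E'
from h import *
import cv2
cv2.imwrite("pics/w4.png",ctrl.read_camera("wrist")[:,:,::-1])
a=cv2.imread("pics/w4.png")[120:300,0:240]
cv2.imwrite("pics/w4c.png",cv2.resize(a,None,fx=3,fy=3,interpolation=cv2.INTER_CUBIC))
E
python3 st.py
```

```text
7.25 s(mm) -4.21764106572781 lat -0.09507178702681317 z 0.05565649566588145 Fu -13.668203209103343 Fr -3.6310652060404416 Fz -1.6536991789493283 tq [-2.44299526  0.18991334 -0.08418864] gap 0.013939880356810463
7.3 s(mm) -4.139322075033756 lat -0.11311243202522747 z 0.05565645733925521 Fu -13.720601618284023 Fr -2.733691428638663 Fz -2.2245688144439884 tq [-2.40650579  0.19448432 -0.16756894] gap 0.013698567080365348
```

View pics/w4c.png

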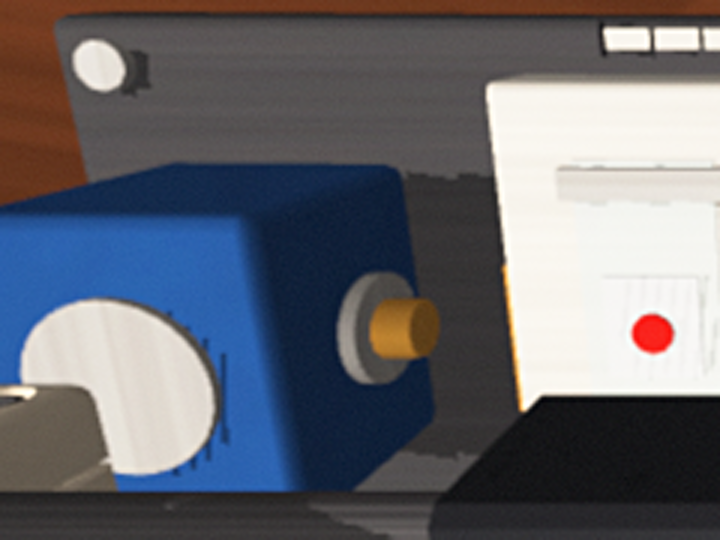

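The button tip is at (440,328) in the crop and the pad at about (513,340), so about 12 mm is left. I'll continue.

Emit:
servo_tool --pt "1 -0.5 0 0 0" --pt "1 -1 0 0 0" --pt "1 -1.5 0 0 0" --pt "1 -2 0 0 0" --pt "1 -2.5 0 0 0" --pt "1 -3 0 0 0" --pt "1 -3.5 0 0 0" --pt "1 -4 0 0 0" --pt "1 -4.5 0 0 0" --pt "1 -5 0 0 0"

```text
clock: 8.3
tcp_pos: [0.5841, -0.0606, 0.0556]
tcp_rot: [0.001, 0.763, -0.646, 0.001]
force: [-1.1, -13.1, -2.6]
finger_gap: 0.0136
```

```bash
python3 st.py
```

```text
8.3 s(mm) 0.7924422546786154 lat -0.0706508027563284 z 0.05564370389576287 Fu -12.6941659941327 Fr -3.259950931287136 Fz -2.575998527927144 tq [-2.41266702  0.13442274 -0.08027633] gap 0.013590899410281385
```

Emit:
servo_tool --pt "1 -0.5 0 0 0" --pt "1 -1 0 0 0" --pt "1 -1.5 0 0 0" --pt "1 -2 0 0 0"

```text
clock: 8.7
tcp_pos: [0.5838, -0.0587, 0.0557]
tcp_rot: [0.001, 0.763, -0.646, 0.001]
force: [0.6, -14.0, -1.1]
finger_gap: 0.0136
```

```bash
python3 st.py; python3 - <<'E'
from h import *
import cv2
cv2.imwrite("pics/w5.png",ctrl.read_camera("wrist")[:,:,::-1])
a=cv2.imread("pics/w5.png")[120:300,0:240]
cv2.imwrite("pics/w5c.png",cv2.resize(a,None,fx=3,fy=3,interpolation=cv2.INTER_CUBIC))
E
```

```text
8.7 s(mm) 2.7809106249367197 lat -0.06710837315419908 z 0.055650312307998606 Fu -13.886544564783804 Fr -1.7426186984804939 Fz -1.0640076725648702 tq [-2.44325208  0.14392956 -0.11132477] gap 0.013567050057349449
```

View pics/w5c.png

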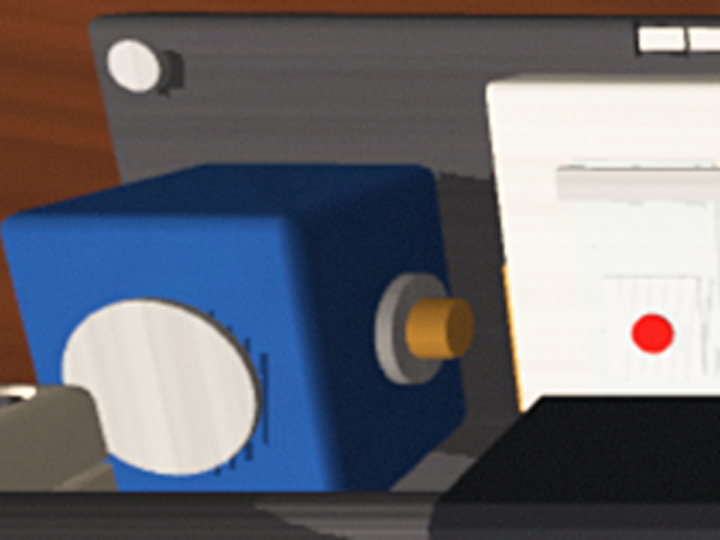

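The tip moved 33 px for 7 mm. It is now at 473 and the pad is at about 512, so roughly 8 mm remains.

Emit:
servo_tool --pt "1 -0.5 0 0 0" --pt "1 -1 0 0 0" --pt "1 -1.5 0 0 0" --pt "1 -2 0 0 0" --pt "1 -2.5 0 0 0" --pt "1 -3 0 0 0" --pt "1 -3.5 0 0 0" --pt "1 -4 0 0 0"

```text
clock: 9.55
tcp_pos: [0.5831, -0.0547, 0.0557]
tcp_rot: [0.001, 0.763, -0.646, 0.001]
force: [-0.8, -13.9, -1.5]
finger_gap: 0.0137
```

```bash
python3 st.py
```

```text
9.55 s(mm) 6.777789790749309 lat -0.04121435562252091 z 0.05565511655609402 Fu -13.5489492518105 Fr -3.0323028416450515 Fz -1.484459942839543 tq [-2.41239064  0.11581851 -0.11435182] gap 0.013712577314810832
```

Emit:
servo_tool --pt "1 -0.5 0 0 0" --pt "1 -1 0 0 0"

```text
clock: 9.75
tcp_pos: [0.583, -0.0537, 0.0556]
tcp_rot: [0.001, 0.763, -0.646, 0.001]
force: [-0.3, -13.8, -1.9]
finger_gap: 0.014
```

```bash
python3 st.py;  python3 - <<'E'
from h import *
import cv2
cv2.imwrite("pics/w6.png",ctrl.read_camera("wrist")[:,:,::-1])
a=cv2.imread("pics/w6.png")[120:300,0:240]
cv2.imwrite("pics/w6c.png",cv2.resize(a,None,fx=3,fy=3,interpolation=cv2.INTER_CUBIC))
E
```

```text
9.75 s(mm) 7.766158358056358 lat -0.02865451200064425 z 0.05564294273758368 Fu -13.566044771349663 Fr -2.616696515929921 Fz -1.8944365763129627 tq [-2.33685867  0.14709621 -0.14404169] gap 0.013982388752228474
```

View pics/w6c.png

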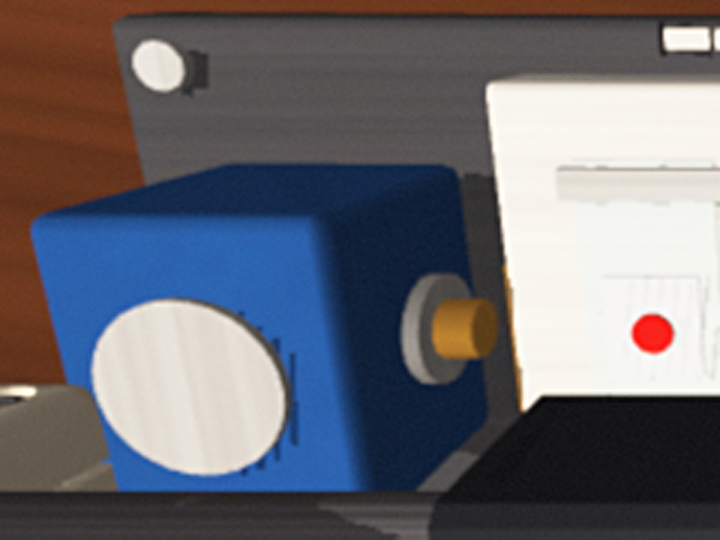

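The tip is at 498 and the pad at 513, so about 3 mm remains. I'll use 0.5 mm steps and check each one.

Emit:
servo_tool --pt "1 -0.5 0 0 0" --pt "1 -1 0 0 0"

```text
clock: 10.0
tcp_pos: [0.5828, -0.0527, 0.0556]
tcp_rot: [0.001, 0.763, -0.646, 0.001]
force: [-0.4, -13.8, -1.4]
finger_gap: 0.014
```

```bash
python3 st.py
```

```text
10.0 s(mm) 8.782472831008386 lat -0.049403376993063554 z 0.05564525271736648 Fu -13.538830877638393 Fr -2.6485397064243594 Fz -1.395022531011514 tq [-2.379954    0.11869768 -0.07369722] gap 0.013961167639736597
```

Emit:
servo_tool --pt "1 -0.5 0 0 0"

```text
clock: 10.1
tcp_pos: [0.5827, -0.0522, 0.0557]
tcp_rot: [0.001, 0.763, -0.646, 0.001]
force: [-0.5, -13.5, -1.8]
finger_gap: 0.0136
```

```bash
python3 st.py
```

```text
10.1 s(mm) 9.284194228796915 lat -0.029754074381419044 z 0.05566024735936257 Fu -13.220091418015413 Fr -2.706081855100187 Fz -1.754931127943403 tq [-2.48075142  0.18570311 -0.14579111] gap 0.013589400936816884
```

Emit:
servo_tool --pt "1 -0.5 0 0 0"

```text
clock: 10.2
tcp_pos: [0.5827, -0.0518, 0.0557]
tcp_rot: [0.001, 0.763, -0.646, 0.001]
force: [-0.2, -13.7, -1.6]
finger_gap: 0.0139
```

```bash
python3 st.py
```

```text
10.2 s(mm) 9.77620546094734 lat -0.014908447754537823 z 0.055665953189510065 Fu -13.484402069300534 Fr -2.4617920754307074 Fz -1.6170901112572706 tq [-2.43965576  0.15587725 -0.07451177] gap 0.01392412404329263
```

Emit:
servo_tool --pt "1 -0.5 0 0 0"

```text
clock: 10.3
tcp_pos: [0.5826, -0.0513, 0.0556]
tcp_rot: [0.001, 0.763, -0.646, 0.001]
force: [-0.5, -14.0, -2.2]
finger_gap: 0.014
```

```bash
python3 st.py
```

```text
10.3 s(mm) 10.281737313670746 lat -0.04534042313549413 z 0.05564969809202511 Fu -13.739518671199487 Fr -2.836619164377947 Fz -2.2361200610342005 tq [-2.41993932  0.12943646 -0.13535181] gap 0.014005796201789515
```

Emit:
servo_tool --pt "1 -0.5 0 0 0"

```text
clock: 10.4
tcp_pos: [0.5825, -0.0508, 0.0557]
tcp_rot: [0.001, 0.763, -0.646, 0.001]
force: [0.4, -14.5, -1.7]
finger_gap: 0.0138
```

```bash
python3 st.py;  python3 - <<'E'
from h import *
import cv2
cv2.imwrite("pics/w7.png",ctrl.read_camera("wrist")[:,:,::-1])
a=cv2.imread("pics/w7.png")[180:270,100:220]
cv2.imwrite("pics/w7c.png",cv2.resize(a,None,fx=6,fy=6,interpolation=cv2.INTER_CUBIC))
E
```

```text
10.4 s(mm) 10.776967355060286 lat -0.03328986311911101 z 0.055651259750602325 Fu -14.335418396889867 Fr -1.9679258763526097 Fz -1.7364764488316247 tq [-2.35762536  0.08989695 -0.09852654] gap 0.013758975439290047
```

View pics/w7c.png

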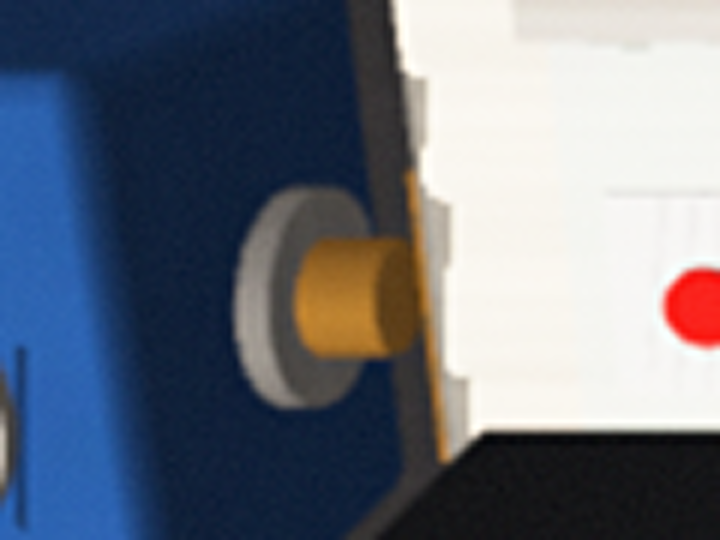

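The tip at (415,300) almost overlaps the pad edge at (425,300), but the force hasn't risen yet. I'll keep stepping.

Emit:
servo_tool --pt "1 -0.5 0 0 0"

```text
clock: 10.55
tcp_pos: [0.5824, -0.0503, 0.0557]
tcp_rot: [0.001, 0.763, -0.646, 0.001]
force: [-1.4, -13.9, -1.5]
finger_gap: 0.0138
```

```bash
python3 st.py
```

```text
10.55 s(mm) 11.27044984141086 lat -0.03356222243378578 z 0.055650497736890694 Fu -13.500978667372427 Fr -3.650306496926288 Fz -1.5481553215685597 tq [-2.38546295  0.06014147 -0.10151655] gap 0.013837624491398377
```

Emit:
servo_tool --pt "1 -0.5 0 0 0"

```text
clock: 10.65
tcp_pos: [0.5824, -0.0498, 0.0557]
tcp_rot: [0.001, 0.763, -0.646, 0.001]
force: [0.0, -13.2, -2.2]
finger_gap: 0.0137
```

```bash
python3 st.py
```

```text
10.65 s(mm) 11.788935128473204 lat 0.0006197053334027253 z 0.05568062193778349 Fu -13.06593654569882 Fr -2.165622474994901 Fz -2.211338563682566 tq [-2.39910669  0.10151226 -0.10267971] gap 0.013668165063705611
```

Emit:
servo_tool --pt "1 -0.5 0 0 0"

```text
clock: 10.75
tcp_pos: [0.5822, -0.0493, 0.0556]
tcp_rot: [0.001, 0.763, -0.646, 0.001]
force: [-0.3, -13.5, -2.3]
finger_gap: 0.0144
```

```bash
python3 st.py
```

```text
10.75 s(mm) 12.305582346703869 lat -0.035835543356556934 z 0.05564415467651117 Fu -13.301752019185162 Fr -2.5756957819734874 Fz -2.3094627127120546 tq [-2.41313504  0.11085937 -0.1297841 ] gap 0.01439258258955132
```

Emit:
servo_tool --pt "1 -0.5 0 0 0"

```text
clock: 10.85
tcp_pos: [0.5822, -0.0488, 0.0556]
tcp_rot: [0.001, 0.763, -0.646, 0.001]
force: [-1.2, -14.4, -1.5]
finger_gap: 0.0139
```

```bash
python3 st.py
```

```text
10.85 s(mm) 12.773028267739894 lat -0.013549130482719244 z 0.05564827898970966 Fu -14.01673490066337 Fr -3.5598110903111073 Fz -1.465571947818381 tq [-2.34343989  0.05225984 -0.11439717] gap 0.013850815478913427
```

Emit:
servo_tool --pt "1 -0.5 0 0 0"

```text
clock: 10.95
tcp_pos: [0.5821, -0.0483, 0.0556]
tcp_rot: [0.001, 0.763, -0.646, 0.001]
force: [-0.0, -14.1, -1.6]
finger_gap: 0.014
```

```bash
python3 st.py;  python3 - <<'E'
from h import *
import cv2
cv2.imwrite("pics/w8.png",ctrl.read_camera("wrist")[:,:,::-1])
a=cv2.imread("pics/w8.png")[180:270,100:220]
cv2.imwrite("pics/w8c.png",cv2.resize(a,None,fx=6,fy=6,interpolation=cv2.INTER_CUBIC))
E
```

```text
10.95 s(mm) 13.30707866829957 lat -0.01857090310261876 z 0.05563646387903955 Fu -13.934238141812045 Fr -2.355827107961108 Fz -1.6022951676240336 tq [-2.43013606  0.14126118 -0.14628946] gap 0.014012070847273753
```

View pics/w8c.png

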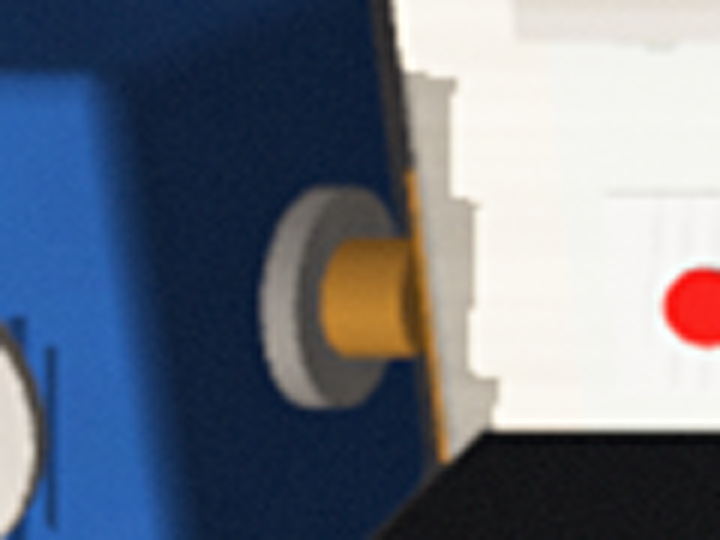

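A sliver of the tip face is still visible between columns 402 and 420, so about 1-2 mm remains.

Emit:
servo_tool --pt "1 -0.5 0 0 0"

```text
clock: 11.1
tcp_pos: [0.582, -0.0478, 0.0556]
tcp_rot: [0.001, 0.763, -0.646, 0.001]
force: [0.3, -14.2, -2.3]
finger_gap: 0.0138
```

```bash
python3 st.py
```

```text
11.1 s(mm) 13.779180111147822 lat -0.00032730707854123394 z 0.05564987573517373 Fu -14.01759222807634 Fr -2.0275004862241732 Fz -2.273431933574634 tq [-2.37307956  0.12760342 -0.13923459] gap 0.013837640896917835
```

Emit:
servo_tool --pt "1 -0.5 0 0 0"

```text
clock: 11.2
tcp_pos: [0.582, -0.0473, 0.0557]
tcp_rot: [0.001, 0.763, -0.646, 0.001]
force: [-0.8, -14.8, -2.1]
finger_gap: 0.0144
```

```bash
python3 st.py
```

```text
11.2 s(mm) 14.268099992079568 lat 0.012234336573751801 z 0.05566201227277433 Fu -14.481458065957895 Fr -3.2009845228971696 Fz -2.1021207330011484 tq [-2.31965468  0.06837808 -0.13425386] gap 0.014409369703305709
```

Emit:
servo_tool --pt "1 -0.5 0 0 0"

```text
clock: 11.3
tcp_pos: [0.5818, -0.0468, 0.0556]
tcp_rot: [0.001, 0.763, -0.646, 0.001]
force: [0.0, -13.2, -2.0]
finger_gap: 0.014
```

```bash
python3 st.py
```

```text
11.3 s(mm) 14.812682734291402 lat -0.009388333064058126 z 0.05564036658259577 Fu -12.993466108659662 Fr -2.172804924745707 Fz -1.9993286309001697 tq [-2.37276586  0.09971709 -0.12683626] gap 0.014000877491625728
```

Emit:
servo_tool --pt "1 -0.5 0 0 0"

```text
clock: 11.4
tcp_pos: [0.5818, -0.0463, 0.0557]
tcp_rot: [0.001, 0.763, -0.646, 0.001]
force: [-0.9, -13.4, -2.3]
finger_gap: 0.0138
```

```bash
python3 st.py
```

```text
11.4 s(mm) 15.329151969677017 lat -0.0016236116619322643 z 0.055652340619888045 Fu -13.075685628364397 Fr -3.108070167360094 Fz -2.3090231347927976 tq [-2.39448991  0.08627968 -0.12829462] gap 0.013830565749888633
```

Emit:
servo_tool --pt "1 -0.5 0 0 0"

```text
clock: 11.5
tcp_pos: [0.5817, -0.0458, 0.0556]
tcp_rot: [0.001, 0.763, -0.646, 0.001]
force: [0.0, -13.7, -2.2]
finger_gap: 0.0141
```

```bash
python3 st.py
```

```text
11.5 s(mm) 15.792475405607382 lat 0.0031515039074080146 z 0.05563737013244646 Fu -13.499812721656708 Fr -2.2302644204842244 Fz -2.209891377450955 tq [-2.34609768  0.13224958 -0.12294136] gap 0.014101067609454041
```

Emit:
servo_tool --pt "1 -0.5 0 0 0"

```text
clock: 11.6
tcp_pos: [0.5816, -0.0453, 0.0557]
tcp_rot: [0.001, 0.763, -0.646, 0.001]
force: [0.3, -13.9, -2.6]
finger_gap: 0.0139
```

```bash
python3 st.py;  python3 - <<'E'
from h import *
import cv2
cv2.imwrite("pics/w9.png",ctrl.read_camera("wrist")[:,:,::-1])
a=cv2.imread("pics/w9.png")[180:270,100:220]
cv2.imwrite("pics/w9c.png",cv2.resize(a,None,fx=6,fy=6,interpolation=cv2.INTER_CUBIC))
E
```

```text
11.6 s(mm) 16.285544217639185 lat 0.01973714492808471 z 0.05566410227907272 Fu -13.7938410784899 Fr -1.9592052507091626 Fz -2.622328589788826 tq [-2.39467649  0.08697544 -0.13740904] gap 0.01391071243649006
```

View pics/w9c.png

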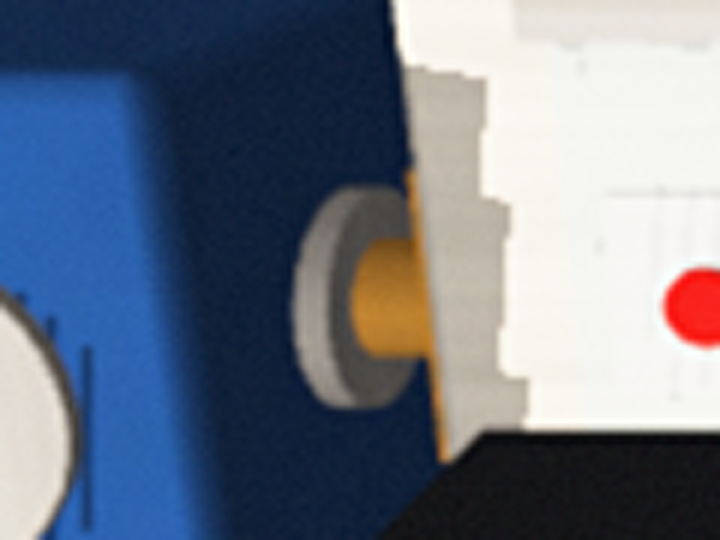

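The tip face is now hidden behind the pad, so contact is close. The force is still at the friction level.

Emit:
servo_tool --pt "1 -0.5 0 0 0"

```text
clock: 11.75
tcp_pos: [0.5816, -0.045, 0.0557]
tcp_rot: [0.001, 0.763, -0.646, 0.001]
force: [0.0, -16.7, -2.7]
finger_gap: 0.0138
```

```bash
python3 st.py
```

```text
11.75 s(mm) 16.591782602097563 lat 0.03547646556728242 z 0.055669745522013286 Fu -16.499391290525192 Fr -2.739393071323657 Fz -2.7314801467386767 tq [-3.00053975  0.00773114 -0.15952388] gap 0.013793049654921008
```

Emit:
servo_tool --pt "1 -0.5 0 0 0"

```text
clock: 11.85
tcp_pos: [0.5815, -0.0448, 0.0557]
tcp_rot: [0.001, 0.763, -0.646, 0.002]
force: [-0.8, -17.5, -2.0]
finger_gap: 0.014
```

```bash
python3 st.py
```

```text
11.85 s(mm) 16.849572167467795 lat 0.007453151031244311 z 0.05565925614695672 Fu -17.143968535246575 Fr -3.7071426047103615 Fz -2.01854717201113 tq [-3.06583803  0.02231611 -0.18454128] gap 0.013963960436647813
```

Contact. The torque jumped from -2.4 to -3.05 N·m (about 3.7 N) and the push rose to -17 N, so the button is pressed in roughly 0.4 mm. I'll take the load off before letting go.

Emit:
servo_tool --pt "1 0.2 0 0 0" --pt "1 0.4 0 0 0" --pt "1 0.6 0 0 0" --pt "1 0.6 0 0 0"

```text
clock: 12.25
tcp_pos: [0.5815, -0.0448, 0.0556]
tcp_rot: [0.001, 0.763, -0.646, 0.001]
force: [-0.6, -13.1, -1.1]
finger_gap: 0.0139
```

```bash
python3 st.py
```

```text
12.25 s(mm) 16.830054216231996 lat -0.003775112708389268 z 0.055649555730158104 Fu -12.784773807342786 Fr -2.771393215562692 Fz -1.113403674394657 tq [-2.23825446  0.05365918 -0.08257121] gap 0.013891449293472274
```

Emit:
servo_tool --pt "1 0.4 0 0 0" --pt "1 0.8 0 0 0" --pt "1 1.2 0 0 0" --pt "1 1.4 0 0 0" --pt "1 1.4 0 0 0"

```text
clock: 12.75
tcp_pos: [0.5815, -0.0449, 0.0556]
tcp_rot: [0.0, 0.763, -0.646, 0.0]
force: [-1.2, -6.0, -0.3]
finger_gap: 0.0138
```

```bash
python3 st.py
```

```text
12.75 s(mm) 16.7257046282198 lat -0.015132722391255727 z 0.05562124719333243 Fu -5.7570350200572005 Fr -2.2089196879531774 Fz -0.3330988309963502 tq [-1.08002488  0.09138131 -0.07029236] gap 0.01384185995357991
```

Emit:
servo_tool --pt "1 0.3 0 0 0" --pt "1 0.6 0 0 0" --pt "1 0.6 0 0 0"

```text
clock: 13.05
tcp_pos: [0.5815, -0.045, 0.0556]
tcp_rot: [-0.0, 0.763, -0.646, -0.0]
force: [0.5, -2.8, 0.0]
finger_gap: 0.0139
```

```bash
python3 st.py
```

```text
13.05 s(mm) 16.67148473083605 lat -0.022647409046677325 z 0.05564022833736727 Fu -2.8350426263004955 Fr 0.05502173751035594 Fz 0.024356936242999012 tq [-0.47494808  0.16644227 -0.12146666] gap 0.013876387191622444
```

Nearly unloaded, with -2.8 N of residual push. I'll open.

Emit:
servo_tool --pt "0.85 0 0 0 0" --pt "0.75 0 0 0 0" --pt "0.6 0 0 0 0" --pt "0.5 0 0 0 0" --pt "0.4 0 0 0 0" --pt "0.3 0 0 0 0" --pt "0.3 0 0 0 0" --pt "0.3 0 0 0 0" --pt "0.3 0 0 0 0"

```text
clock: 13.95
tcp_pos: [0.5815, -0.045, 0.0556]
tcp_rot: [-0.0, 0.763, -0.646, 0.0]
force: [-0.8, 0.6, 0.4]
finger_gap: 0.0648
```

```bash
python3 st.py;  python3 - <<'E'
from h import *
import cv2
cv2.imwrite("pics/w10.png",ctrl.read_camera("wrist")[:,:,::-1])
a=cv2.imread("pics/w10.png")[150:300,100:400]
cv2.imwrite("pics/w10c.png",cv2.resize(a,None,fx=2.6,fy=2.6,interpolation=cv2.INTER_CUBIC))
E
```

```text
13.95 s(mm) 16.598780392804382 lat -0.03329903417217496 z 0.05564477363480823 Fu 0.7004980351433462 Fr -0.6723826525785767 Fz 0.3519341682671177 tq [ 0.05746447  0.01288761 -0.01308623] gap 0.06483486586960537
```

View pics/w10c.png

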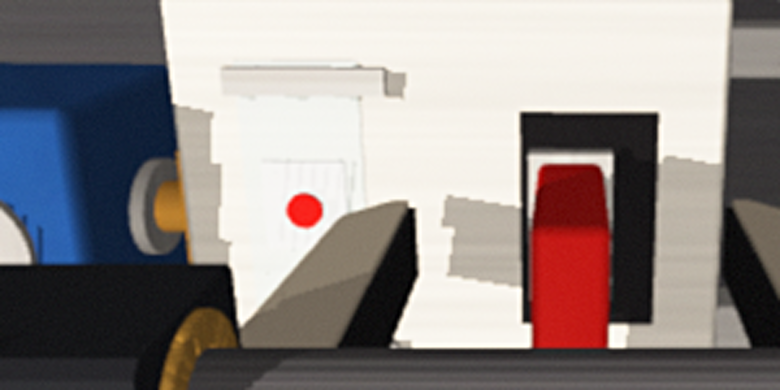

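The grip stands at the gauge-side end of its slot (base at column 527, slot edge at 520). The pad is against the button at about (185,205). I'll lift straight up.

Emit:
servo_tool --pt "0.2 0 0 -5 0" --pt "0.2 0 0 -20 0" --pt "0.2 0 0 -40 0" --pt "0.2 0 0 -60 0" --pt "0.2 0 0 -80 0" --pt "0.2 0 0 -95 0" --pt "0.2 0 0 -100 0" --pt "0.2 0 0 -100 0" --pt "0.2 0 0 -100 0"

```text
clock: 14.9
tcp_pos: [0.5812, -0.045, 0.1553]
tcp_rot: [0.0, 0.763, -0.646, -0.0]
force: [0.0, 0.5, -0.1]
finger_gap: 0.0744
```

```bash
python3 - <<'E'
from h import *
import cv2
cv2.imwrite("pics/w11.png",ctrl.read_camera("wrist")[:,:,::-1])
a=cv2.imread("pics/w11.png")[100:280,120:380]
cv2.imwrite("pics/w11c.png",cv2.resize(a,None,fx=3,fy=3,interpolation=cv2.INTER_CUBIC))
E
```

```text
(no output)
```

View pics/w11c.png

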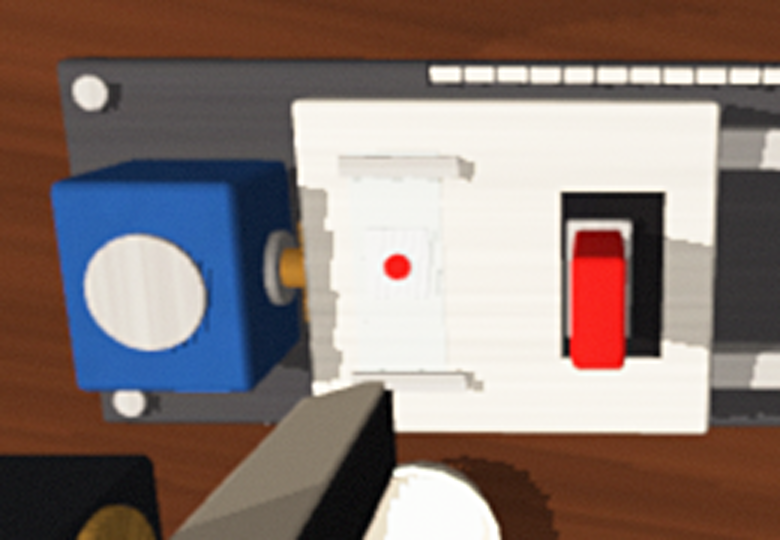

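The grip base (567-632) is at the left, gauge-side end of its slot (562-663). The pad touches the button at about (303,265), and the dish is where it was. I'll hand in.

```bash
python3 -c "
from plant import ctrl
print(ctrl.job_done())"
```

```text
the job is handed in; nothing more can be done
None
```

I pulled the carriage back about 34 mm by the grip. In the wrist picture it stood about 16 mm clear of the button, an estimate from the image scale. I then came up only towards the gauge, with the play taken up, in 0.5 mm steps.

**Contact:** The push on the grip rose from about 13.5 N of friction to about 17 N. That puts roughly 3.7 N on the button, pressed in about 0.4 mm.

**Letting go:** I eased the arm's push off to 2.8 N before opening the fingers, and then lifted straight up.

**Last checks:** The pictures show the pad against the button and the grip at the gauge-side end of its slot. The dish was where it started. I did not take a last picture of the vials or the slide box, but the force readings never suggested the arm touched them. No check failed, and hand-in came at about 15 s. The final contact force was not read directly after release; I worked it out from the readings at the touch.

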